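Clip the boot brush back on its spindle

ROBOT

A 6-joint arm with a two-finger parallel gripper is mounted at the origin on the work surface. World frame = base frame: x ahead of the robot, y to its left, z up, the work surface at z = 0. Lengths are in m, angles in degrees, forces in N, time in s.
With the tool pointing down it reaches from about 0.325 to 0.875 m from the base axis. Payload 4.4 kg.
Tool frame: the origin (TCP) lies at the very end of the fingers, on their centre line; the grasp point (between the pads) lies 19 mm behind it (env.hold_point_z is the distance from the TCP to the grasp point, in m); z points along the fingers, y is the direction in which the jaws open and shut (so a half turn about z gives the same grasp; the last joint's range is limited). The gripper opens to 85 mm and grips with 20 to 120 N. Pads are 22 mm wide; open, the fingers measure 114 mm over their backs; the gripper's body (76 mm by 85 mm) begins 54 mm behind the grasp point. The pads swing forward as they close: fully open they stand 13 mm farther back than shut.
Start: joints at [65.174, 11.837, 88.321, -0, 79.842, -8.623], TCP at [0.16, 0.552, 0.231] pointing down, gripper open.
Joint ranges: [-156.59, 156.59], [-49.26, 127.26], [12.9, 141.05], [-63.56, 243.56], [4.71, 150.69], [-161.64, 161.64]. Speed limits (degrees/s): [159.86, 159.86, 180, 180, 180, 180].

INTERFACE

Orientations are given as a 3x3 rotation matrix whose columns are the frame's x, y, z axes.
In Python, from rig import sensors, optics, workorder, env gives the robot as it stands.
- The arm moves only by the shell command python3 -m jog 'ROWS' [FORCE]. ROWS is JSON, one flat list of numbers, 7 for each row, row after row: the turn, a rotation vector about the world's x, y, z in rad, then the shift along the world's x, y, z in m, then the finger opening in m, from 0 to 0.0854. A call has 1 to 10 rows; each row is the pose to reach, as a shift and turn from the pose commanded when the call began; what a row does not reach only later rows make up. A row lasts 1/8 s, in which the tool goes at most 62.5 mm and 10.7 degrees, less where a joint would pass 70% of its speed; a pose out of reach is approached as far as the arm can. A call with a gripper value outside its range is refused whole. The fingers move at their own pace and stop on an object; FORCE is the grip in N (left out, the last holds). Time passes only in rows, so rows that repeat a pose let the fingers close. It gives the time, the measured TCP pose, the force and the opening at its end, in the units of the state.
- sensors.state(): the state, without advancing time (a new reading comes with each control period).
- optics.capture(name): name is "scene" or "top" or "wrist"; returns the picture (400x640x3 uint8, red, green, blue); there is no depth.
- optics.camera_params(name): a dict with "fx", "fy", "cx", "cy" (pixels), "R" (3x3) and "t" (3): a world point X has camera coordinates R X + t. Camera axes: x right, y down, z forward; pixel columns grow to the right and rows downward; lengths in m; the calibration is good to about 2 mm. The wrist camera is an equidistant fisheye: a pixel r from the principal point sees the ray r / f radians off the axis. A picture is of the moment at which its call begins: read the wrist's pose just before it. camera_params takes no time and is no camera call; for the wrist camera it gives the pose at the moment of the call.
- workorder.close_job(): hands the job in, once; it reports no verdict.
The state is a dict: "clock": time; "joint_pos": joint angles; "qvel": joint speeds; "tau": joint torques, N m; "tcp_pos": TCP position; "orientation": TCP orientation; "wrist_force": force on the tool from outside, world axes, zero at the start; "ft_torque": the same for the moment, N m; "width": finger opening in m.
Only numpy, scipy, OpenCV 4.12 (cv2) and the standard library are available. Lean on these libraries where they do the work, as an engineer would, in place of code of your own. Each camera call takes 0.05 s, during which the arm holds its last target.

TASK

The round boot brush on the shoe bench has lost its retaining clip: pick up the grey forked clip and push it sideways into the groove under the spindle's head until it snaps fully home, then let go so that it lies flat on the washer. Push gently, without ramming, because the spindle gives in its rubber bush, and leave the other things on the bench where they are.

Things in the scene. Friction and masses are not known exactly. Their poses are not given: they have to be found in the camera images.
- clip: grey nylon retaining clip, 60 mm long, 34 mm wide, about 50 g: a 5 mm thick fork with two springy tines and a tab. Starts flat on the bench, tab up. Origin: centre of the eye (on the spindle's axis when home), at the plate's underside; x points out of the open mouth, z up. Plate: x = -48 to +11.5 mm; the flat end of the eye is at x = -7.5 mm; the tines' inner faces are 18 mm apart
- tab (a point): middle of the clip's upright grip tab, 36 mm behind the origin (x = -36 mm), 30 mm above the underside. The tab is 24 mm long along x, 12 mm thick along y, and rises from the plate (5 mm) to 40 mm above the underside; the plate under it is 34 mm wide
- mouth (a point): midpoint between the two round nubs near the tine tips, at x = +6.5 mm, at the underside. Nubs: 4 mm radius, centres at y = +-9.2 mm, so the mouth is 10.4 mm wide until the tines spread
- stand: boot brush stand, fixed to the bench: 150 x 150 x 18 mm plywood board with a round brush (140 mm diameter, bristle tops 48 mm above the bench) and a flat steel washer of 80 mm diameter whose upper face is 56 mm above the bench. Origin: underside of the board, on the spindle's rest axis; z up. More than 25 N on the stand or its spindle is ramming
- groove (a point): spindle's rest axis at the washer's upper face, 56 mm above the bench; the home place of the clip's origin. The groove is the spindle's round neck, 14 mm diameter, from the washer up to the head 9 mm higher; the clip may come in from any side. This point is fixed to the stand and does not follow the spindle as it gives
- head (a point): middle of the top of the spindle's round head (24 mm diameter, 9 mm thick, top 18 mm above the washer), at rest; fixed to the stand. The spindle stands in a soft rubber bush: it gives sideways 1 mm per 0.55 N, at most 20 mm, and comes back. The clip snaps over the neck at 6 to 10 N, when the spindle has given 11 to 18 mm; the push force then drops suddenly
- jar: closed glass jar, 72 mm diameter, 100 mm tall, cork lid; origin at the centre of its underside; bystander
- brush_handle: black plastic shoe brush handle lying flat, 190 mm long; origin under the middle of its block; bystander
- key_ring: silver key ring with a key lying flat, ring 34 mm, 73 mm long in all; origin at the ring's centre; bystander
- boot_insert: yellow silicone boot insert lying flat, 220 x 80 x 9 mm; origin at the middle of its underside; bystander
Not all that is in view belongs to the job. Of the things that look like the clip, the smallest one is meant.

How it is judged:
By the outcome, as a careful person would: the job done as asked, in the order asked, and still so for the second after the job is handed in, with the robot touching nothing.
It also fails if it takes over 53 s, if anything falls off the work surface, if the arm or the gripper's body presses on something with over 40 N, if the wrist force passes 120 N, or if a joint passes its speed limit or range.

## Working session

There is one attempt and no reset: what is moved stays moved. The work goes in short steps, Python scripts to look and compute and a shell command to move; the robot and the scene stay as the last step left them, time stands still between calls to the robot, and variables do not carry over. Pictures are saved under pics/ and viewed, and the job is handed in when it is done.

```bash
ls; mkdir -p pics; python3 - <<'E'
from rig import sensors, optics, env
import cv2
s=sensors.state(); print(s)
for n in ("scene","top","wrist"):
    p=optics.camera_params(n); print(n,p)
    cv2.imwrite(f"pics/{n}0.png",optics.capture(n)[:,:,::-1])
print(env.hold_point_z)
E
```

```text
pics
{'clock': 0.0, 'joint_pos': array([ 6.51725770e+01,  1.18843709e+01,  8.84059141e+01,  2.85980316e-03,
        7.98433280e+01, -8.62365480e+00]), 'qvel': array([-0.00590322,  0.08383407,  0.09622767,  0.137423  , -0.0921657 ,
        0.03128343]), 'tau': array([-5.06040105e-04, -3.83018839e+01, -2.91595781e+01, -1.57701538e-04,
        1.03527994e-02, -7.25274049e-06]), 'tcp_pos': array([0.16013038, 0.55144928, 0.23011535]), 'orientation': array([[-9.60272659e-01,  2.79061591e-01, -1.02375843e-03],
       [ 2.79063185e-01,  9.60270455e-01, -2.09582439e-03],
       [ 3.98220880e-04, -2.29825615e-03, -9.99997280e-01]]), 'wrist_force': array([0.64290717, 0.98553429, 0.05697215]), 'ft_torque': array([-0.0047746 , -0.06640241,  0.00161105]), 'width': 0.08548400706270769}
scene {'fx': 471.2635719244187, 'fy': 471.2635719244187, 'cx': 314.93719615253474, 'cy': 200.68761587013125, 'R': array([[-0.57262115,  0.81981262,  0.00350507],
       [ 0.69819633,  0.48990674, -0.52202803],
       [-0.42968233, -0.29647706, -0.85292113]]), 't': array([ 0.32330933, -0.33632944,  1.49211057])}
top {'fx': 498.3255472107316, 'fy': 498.3255472107316, 'cx': 314.944372886759, 'cy': 193.47775364760824, 'R': array([[ 0.0125554 , -0.99978424,  0.0165479 ],
       [-0.98201386, -0.01544682, -0.1881759 ],
       [ 0.18839091, -0.01388765, -0.98199593]]), 't': array([-0.01318788,  0.57796497,  1.05810036])}
wrist {'fx': 309.70691628693146, 'fy': 309.70691628693146, 'cx': 319.77165195049, 'cy': 201.07899098112736, 'R': array([[ 0.28020418,  0.95993572, -0.00300423],
       [ 0.92286766, -0.26852007,  0.27606568],
       [ 0.26419861, -0.08012726, -0.96113408]]), 't': array([-0.57331177, -0.03531552,  0.38044392])}
0.0187
```

View pics/scene0.png

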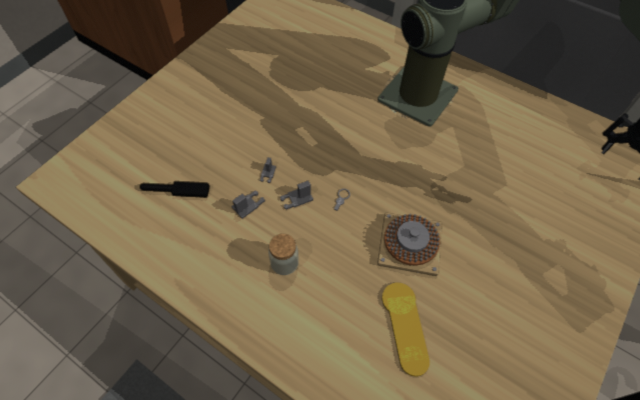

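View pics/top0.png

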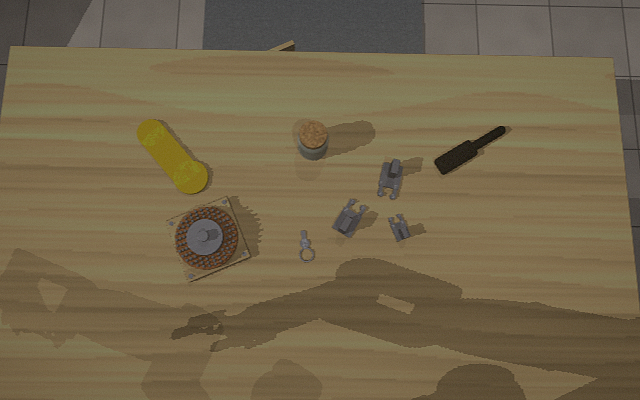

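View pics/wrist0.png

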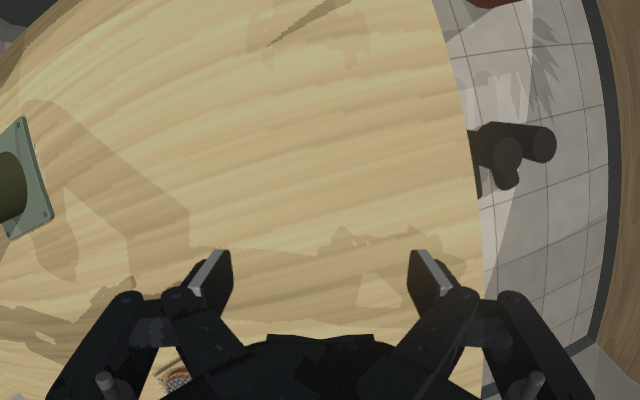

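Three fork-shaped things. In "top" they are at (399,228), (349,218) and (391,177); in "scene" at (268,170), (297,194) and (247,203). The one at top (399,228) / scene (268,170) looks smallest, so I'll check it in close crops.

```bash
python3 - <<'E'
import cv2,numpy as np
t=cv2.imread("pics/top0.png"); s=cv2.imread("pics/scene0.png")
a=cv2.resize(t[150:260,320:430],(600,600),interpolation=cv2.INTER_CUBIC)
cv2.imwrite("pics/c_top.png",np.clip(a*1.6,0,255).astype('uint8'))
a=cv2.resize(s[150:220,225:325],(800,560),interpolation=cv2.INTER_CUBIC)
cv2.imwrite("pics/c_scene.png",np.clip(a*1.6,0,255).astype('uint8'))
a=cv2.resize(t[190:290,160:260],(600,600),interpolation=cv2.INTER_CUBIC)
cv2.imwrite("pics/c_stand.png",np.clip(a*1.6,0,255).astype('uint8'))
a=cv2.resize(s[200:280,370:450],(600,600),interpolation=cv2.INTER_CUBIC)
cv2.imwrite("pics/c_stand2.png",np.clip(a*1.6,0,255).astype('uint8'))
E
```

```text
(no output)
```

View pics/c_top.png

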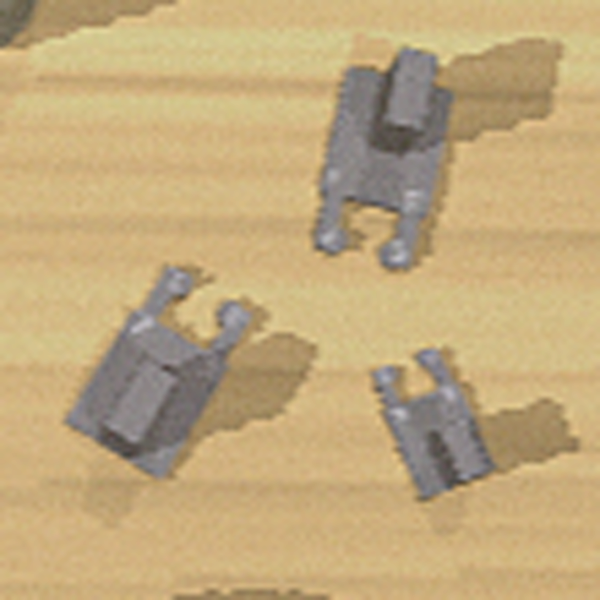

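View pics/c_scene.png

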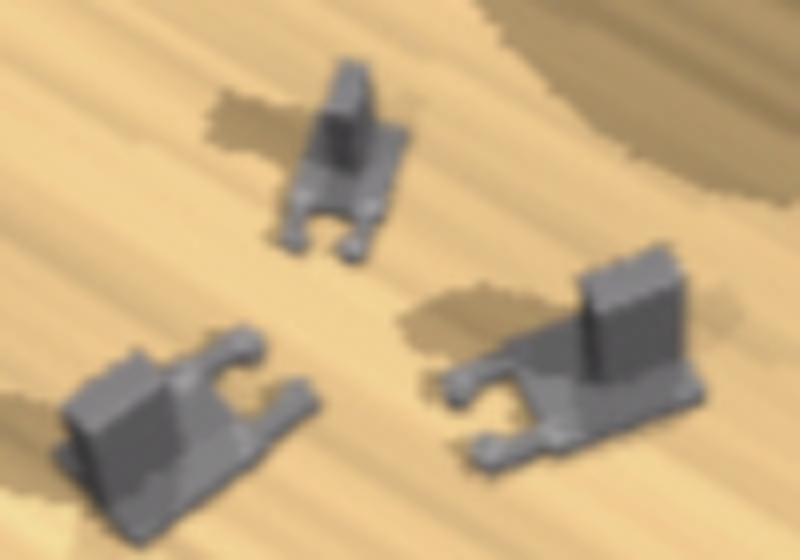

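View pics/c_stand.png

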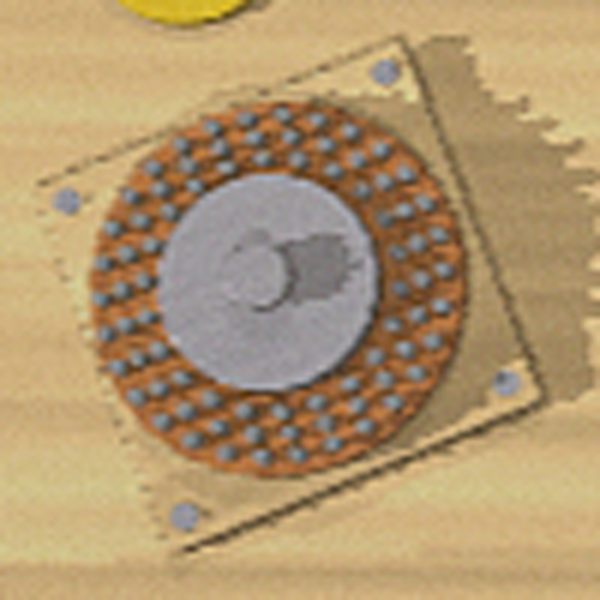

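View pics/c_stand2.png

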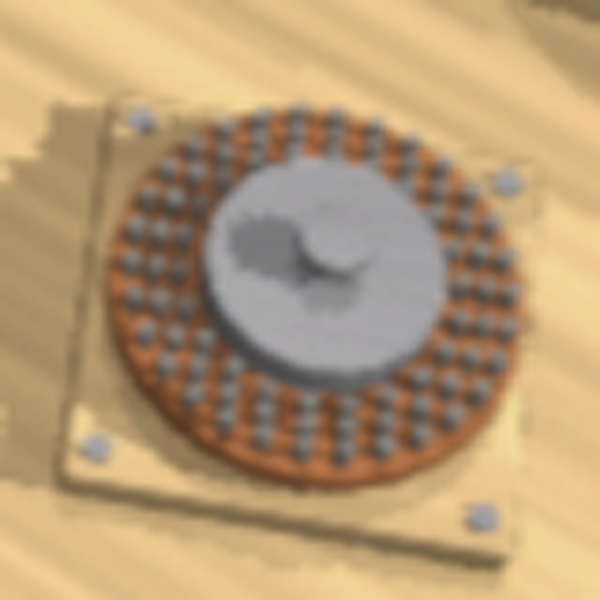

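The crops settle it: the clip at top (399,228) / scene (268,170) is clearly smaller than the two at top (349,218) and (391,177). I'll triangulate it and the stand from the two views.

```bash
cat > h.py <<'E'
import numpy as np, cv2
from scipy.optimize import least_squares
def proj(p,X,fish=False):
    c=np.asarray(p["R"])@np.asarray(X,float)+p["t"]
    if not fish: return np.array([p["fx"]*c[0]/c[2]+p["cx"],p["fy"]*c[1]/c[2]+p["cy"]])
    r=np.hypot(c[0],c[1]); th=np.arctan2(r,c[2])
    return np.array([p["fx"]*th*c[0]/r+p["cx"],p["fy"]*th*c[1]/r+p["cy"]])
def ray(p,uv,fish=False):
    x=(uv[0]-p["cx"])/p["fx"]; y=(uv[1]-p["cy"])/p["fy"]
    if fish:
        th=np.hypot(x,y); d=np.array([x/th*np.sin(th),y/th*np.sin(th),np.cos(th)])
    else: d=np.array([x,y,1.]); d/=np.linalg.norm(d)
    R=np.asarray(p["R"]); return -R.T@p["t"], R.T@d
def onz(p,uv,z,fish=False):
    o,d=ray(p,uv,fish); return o+d*(z-o[2])/d[2]
def tri(obs):  # [(params,uv,fish)]
    A=np.zeros((3,3));b=np.zeros(3);rs=[ray(*o) for o in obs]
    for o,d in rs:
        P=np.eye(3)-np.outer(d,d);A+=P;b+=P@o
    X=np.linalg.solve(A,b)
    return X,[1000*np.linalg.norm((np.eye(3)-np.outer(d,d))@(X-o)) for o,d in rs]
E
python3 - <<'E'
from h import *
from rig import optics
np.set_printoptions(precision=4,suppress=True)
T=optics.camera_params("top");S=optics.camera_params("scene")
k=110/600
def ct(x,y):return (320+x*k-.4,150+y*k-.4)
def cs(x,y):return (225+x*.125-.4,150+y*.125-.4)
for n,a,b in [("nubA",ct(385,377),cs(352,250)),("nubB",ct(429,356),cs(293,241)),("rear",ct(425,500),cs(405,130)),
  ("head",(202.7,235.5),(414.6,231.2)),("washer",(204.5,236.7),(413.3,235))]:
    X,e=tri([(T,a,0),(S,b,0)]);print(n,X,e)
print("rear2",onz(T,ct(493,468),.005), "nubs", onz(T,ct(385,377),.004),onz(T,ct(429,356),.004),"rear",onz(T,ct(425,500),.003))
w=optics.camera_params("wrist");print("wristcam",-w["R"].T@w["t"],w["R"][2])
E
```

```text
nubA [ 0.5312 -0.1813  0.0021] [np.float64(0.13062967618705154), np.float64(0.13062967618689805)]
nubB [ 0.5404 -0.2002  0.0029] [np.float64(0.1381140187330595), np.float64(0.1381140187329286)]
rear [ 0.4792 -0.1978  0.0012] [np.float64(0.04585282529203055), np.float64(0.04585282529207687)]
head [0.4783 0.2362 0.0742] [np.float64(0.6103784547932523), np.float64(0.6103784547932796)]
washer [0.4778 0.2365 0.0535] [np.float64(0.6699931573466466), np.float64(0.6699931573467507)]
rear2 [ 0.4927 -0.2261  0.005 ] nubs [ 0.531  -0.1811  0.004 ] [ 0.5403 -0.2001  0.004 ] rear [ 0.479  -0.1974  0.003 ]
wristcam [0.0927 0.5714 0.3738] [ 0.2643 -0.0799 -0.9611]
```

Head top measures 74 mm high and the nub-to-rear length 54 mm, both as expected. Clip yaw is about 24°, with the tab near (0.497, −0.208). I'll move above it, turning −140° so the wrist camera ends up on the mouth side.

```bash
python3 -m jog '[0,0,-0.163,0.0225,-0.0507,-0.005,0.05, 0,0,-0.326,0.045,-0.1014,-0.01,0.05, 0,0,-0.489,0.0675,-0.1521,-0.015,0.05, 0,0,-0.652,0.09,-0.2028,-0.02,0.05, 0,0,-0.815,0.1125,-0.2535,-0.025,0.05, 0,0,-0.978,0.135,-0.3042,-0.03,0.05, 0,0,-1.141,0.1575,-0.3549,-0.035,0.05, 0,0,-1.304,0.18,-0.4056,-0.04,0.05, 0,0,-1.467,0.2025,-0.4563,-0.045,0.05, 0,0,-1.63,0.225,-0.507,-0.05,0.05]' 40
```

```text
clock: 1.4
tcp_pos: [0.3858, 0.0434, 0.1812]
orientation: [[0.341, 0.94, 0.001], [0.94, -0.341, 0.0], [0.0, 0.001, -1.0]]
wrist_force: [1.5, -0.3, 0.3]
width: 0.0499
```

```bash
python3 -m jog '[0,0,-0.163,0.022,-0.05,-0.005,0.05, 0,0,-0.326,0.044,-0.1,-0.01,0.05, 0,0,-0.489,0.066,-0.15,-0.015,0.05, 0,0,-0.652,0.088,-0.2,-0.02,0.05, 0,0,-0.813,0.11,-0.25,-0.03,0.05, 0,0,-0.813,0.11,-0.25,-0.03,0.05, 0,0,-0.813,0.11,-0.25,-0.03,0.05]'
python3 - <<'E'
from rig import sensors, optics
import cv2,pickle
p=optics.camera_params("wrist"); im=optics.capture("wrist")[:,:,::-1]
pickle.dump(p,open("w1.pkl","wb")); cv2.imwrite("pics/w1.png",im)
print(sensors.state()["tcp_pos"],sensors.state()["qvel"].round(2))
E
```

```text
clock: 2.28
tcp_pos: [0.4947, -0.2043, 0.1506]
orientation: [[0.915, 0.404, -0.002], [0.404, -0.915, 0.001], [-0.001, -0.002, -1.0]]
wrist_force: [0.3, 0.2, 1.1]
width: 0.0497
[ 0.49480571 -0.20380998  0.15093914] [ 0.8  -0.98  0.33 -0.12 -0.25  0.09]
```

View pics/w1.png

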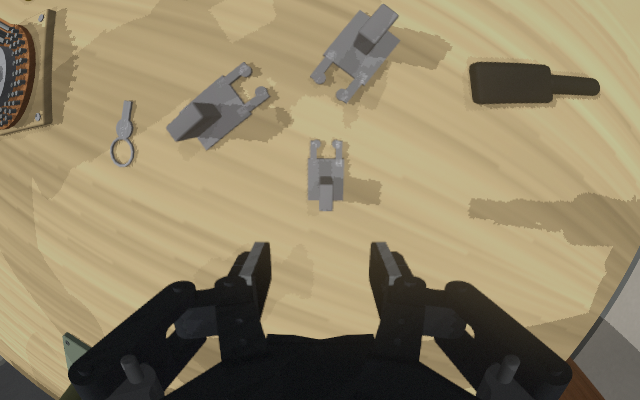

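The wrist view shows the small clip centred at (325,175), mouth facing up, tab top near (326,197). I'll zoom in and fit it.

```bash
python3 - <<'E'
import cv2,numpy as np
s=cv2.imread("pics/w1.png")
a=cv2.resize(s[130:220,285:365],(711,800)[:2] if 0 else (533,600),interpolation=cv2.INTER_CUBIC)
cv2.imwrite("pics/w1c.png",np.clip(a*1.4,0,255).astype('uint8'))
E
```

```text
(no output)
```

View pics/w1c.png

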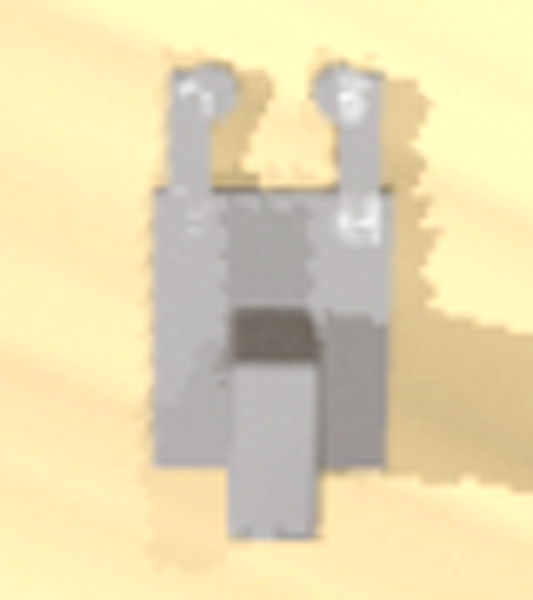

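```bash
cat >> h.py <<'E'
def fit(obs,x0,freez=True):
    # obs: [(params,fish,local xyz mm,uv)], pose x,y,z,yaw
    def res(q):
        c,s=np.cos(q[3]),np.sin(q[3]); o=[]
        for p,f,L,uv in obs:
            l=np.array(L)/1000; X=[q[0]+c*l[0]-s*l[1],q[1]+s*l[0]+c*l[1],q[2]+l[2]]
            o+=list(proj(p,X,f)-uv)
        return np.array(o)
    r=least_squares(res,x0,x_scale=[.01,.01,.01,.1]); return r.x,res(r.x).reshape(-1,2)
E
python3 - <<'E'
from h import *
from rig import optics
import pickle
np.set_printoptions(precision=4,suppress=True)
w=pickle.load(open("w1.pkl","rb"));T=optics.camera_params("top");S=optics.camera_params("scene")
def cw(x,y): return np.array([285+x/6.667-.4,130+y/6.667-.4])
# image left = clip +y? camera x axis in world:
print("cam x",w["R"][0])
d=[((6.5,9.2,5),(208,88)),((6.5,-9.2,5),(342,88)),((-7.5,17,5),(155,187)),((-7.5,-17,5),(390,187)),
((-48,17,5),(153,466)),((-48,-17,5),(386,466)),((-24,6,40),(230,362)),((-24,-6,40),(318,362)),((-48,6,40),(230,538)),((-48,-6,40),(316,538)),((-24,6,5),(232,310)),((-24,-6,5),(312,310))]
O=[(w,1,L,cw(*u)) for L,u in d]
q,r=fit(O,[.53,-.193,0,.42]);print(q,np.degrees(q[3]));print(r)
def pl(q,L):
    c,s=np.cos(q[3]),np.sin(q[3]);l=np.array(L)/1000;return np.array([q[0]+c*l[0]-s*l[1],q[1]+s*l[0]+c*l[1],q[2]+l[2]])
print("tab",pl(q,(-36,0,30)))
# check w/ other cams
k=110/600
print(proj(T,pl(q,(6.5,9.2,5))),320+385*k,150+377*k,proj(S,pl(q,(6.5,9.2,5))),225+352/8,150+250/8)
print(proj(T,pl(q,(6.5,-9.2,5))),320+429*k,150+356*k,proj(S,pl(q,(6.5,-9.2,5))),225+293/8,150+241/8)
E
```

```text
cam x [ 0.4031 -0.9152 -0.0016]
[ 0.5298 -0.1945 -0.0001  0.4076] 23.35106328480885
[[-0.0156  0.422 ]
 [-0.3911  0.6141]
 [-0.4327  0.3129]
 [ 0.4339  0.6434]
 [-0.0513 -0.1272]
 [-0.0125  0.1366]
 [-0.2765 -0.4965]
 [ 0.7806 -0.3789]
 [-0.4571  0.2675]
 [ 0.554   0.3659]
 [-0.4067 -0.9123]
 [ 0.2054 -0.8054]]
tab [ 0.4968 -0.2088  0.0299]
[391.2573 218.1859] 390.5833333333333 219.11666666666667 [267.6486 180.1464] 269.0 181.25
[398.4606 215.1811] 398.65 215.26666666666665 [261.2589 179.0351] 261.625 180.125
```

The fit matches all three cameras: z is about 0 and the tab is at (0.4968, −0.2088, 0.030). Going down to grasp.

```bash
python3 -m jog '[0,0,-0.008,0.002,-0.0048,-0.05,0.05, 0,0,-0.008,0.002,-0.0048,-0.1,0.05, 0,0,-0.008,0.002,-0.0048,-0.125,0.05, 0,0,-0.008,0.002,-0.0048,-0.138,0.05, 0,0,-0.008,0.002,-0.0048,-0.138,0.05, 0,0,-0.008,0.002,-0.0048,-0.138,0.05]' 70
python3 - <<'E'
from rig import sensors, optics
import cv2
im=optics.capture("wrist")[:,:,::-1]
cv2.imwrite("pics/w2.png",im)
s=sensors.state();print(s["tcp_pos"],s["qvel"].round(2),s["wrist_force"])
E
```

```text
clock: 3.08
tcp_pos: [0.4987, -0.2101, 0.0149]
orientation: [[0.918, 0.397, 0.003], [0.397, -0.918, -0.002], [0.002, 0.003, -1.0]]
wrist_force: [0.3, -0.5, -0.3]
width: 0.0499
[ 0.49879317 -0.21022889  0.0150113 ] [-0.23  0.11  0.02 -0.01 -0.02  0.03] [ 0.27845241  0.47864341 -0.06789807]
```

View pics/w2.png

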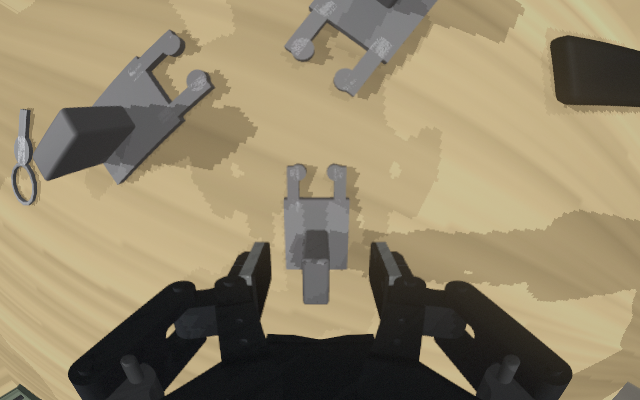

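The clip sits between the pads (tab at (316,280), pads at 262 and 378). A small trim first, then close.

```bash
python3 -m jog '[0,0,0,-0.002,0.0014,-0.003,0.05, 0,0,0,-0.002,0.0014,-0.003,0.05, 0,0,0,-0.002,0.0014,-0.003,0.005, 0,0,0,-0.002,0.0014,-0.003,0.005, 0,0,0,-0.002,0.0014,-0.003,0.005, 0,0,0,-0.002,0.0014,-0.003,0.005]' 70
```

```text
clock: 3.88
tcp_pos: [0.4958, -0.2085, 0.0106]
orientation: [[0.918, 0.397, 0.001], [0.397, -0.918, -0.0], [0.0, 0.001, -1.0]]
wrist_force: [-0.1, 0.2, 0.8]
width: 0.0109
```

```bash
python3 -m jog '[0,0,0,0,0,0.03,0.005, 0,0,0,0,0,0.08,0.005, 0,0,0,0,0,0.12,0.005, 0,0,0,0,0,0.13,0.005, 0,0,0,0,0,0.13,0.005]'
python3 - <<'E'
from rig import sensors, optics
import cv2,pickle
p=optics.camera_params("wrist");s=sensors.state();im=optics.capture("wrist")[:,:,::-1]
pickle.dump((p,s),open("w3.pkl","wb"))
cv2.imwrite("pics/w3.png",im)
cv2.imwrite("pics/w3c.png",cv2.convertScaleAbs(cv2.resize(im[160:280,260:380],(600,600),interpolation=cv2.INTER_CUBIC),alpha=1.6))
print(s["tcp_pos"],s["qvel"].round(2),s["wrist_force"],s["width"])
E
```

```text
clock: 4.5
tcp_pos: [0.4953, -0.2081, 0.1401]
orientation: [[0.918, 0.397, 0.0], [0.397, -0.918, -0.0], [0.0, 0.0, -1.0]]
wrist_force: [-0.2, 0.7, -0.4]
width: 0.0109
[ 0.49532765 -0.20812421  0.14006212] [-0.11  1.75  1.84  0.   -0.14  0.02] [-0.18737758  0.65439141 -0.37416101] 0.010927829755445798
```

View pics/w3.png

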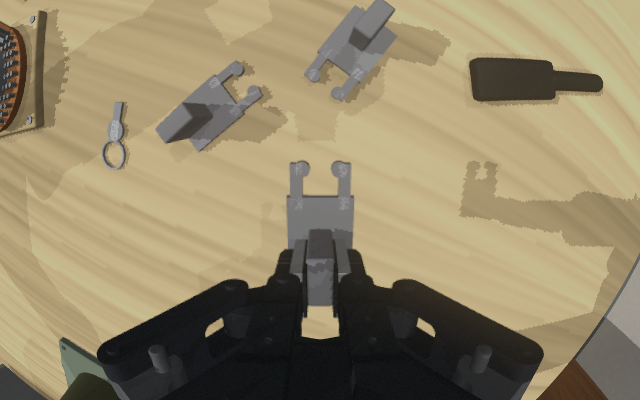

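View pics/w3c.png

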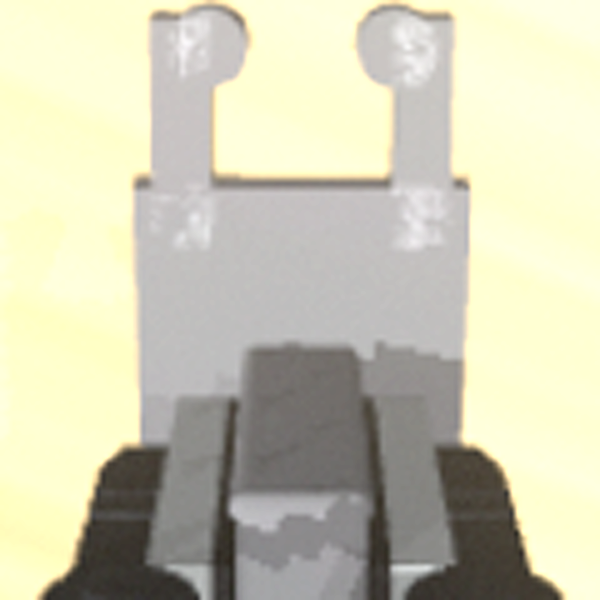

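Clip is held and level. I'll fit its pose in the hand.

```bash
python3 - <<'E'
from h import *
import pickle
np.set_printoptions(precision=4,suppress=True)
w,s=pickle.load(open("w3.pkl","rb"))
def cw(x,y): return np.array([260+x/5-.4,160+y/5-.4])
d=[((6.5,9.2,5),(208,44)),((6.5,-9.2,5),(397,46)),((-7.5,17,5),(135,187)),((-7.5,-17,5),(467,187)),
((-24,6,40),(230,495)),((-24,-6,40),(370,495)),((-24,6,5),(248,348)),((-24,-6,5),(356,348))]
O=[(w,1,L,cw(*u)) for L,u in d]
q,r=fit(O,[.53,-.193,.13,.42]);print(q,np.degrees(q[3]));print(r)
R=s["orientation"];print("origin in tool",R.T@(q[:3]-s["tcp_pos"]),s["tcp_pos"], "toolyaw",np.degrees(np.arctan2(R[1,0],R[0,0])))
E
```

```text
[ 0.5291 -0.1937  0.1298  0.4026] 23.067748126259044
[[-0.0573  0.9598]
 [-0.1242  0.7065]
 [-0.7174 -0.0136]
 [ 0.8923  0.24  ]
 [-0.4685  0.0848]
 [ 0.8591  0.1825]
 [-1.1058 -1.1942]
 [ 0.6299 -1.1112]]
origin in tool [0.0367 0.0002 0.0102] [ 0.4953 -0.2081  0.1401] toolyaw 23.366158695249652
```

```bash
python3 -m jog '[0,0,0,-0.006,0.025,0,0.005, 0,0,0,-0.02,0.078,0,0.005, 0,0,0,-0.035,0.133,0,0.005, 0,0,0,-0.05,0.19,0,0.005, 0,0,0,-0.065,0.247,0,0.005, 0,0,0,-0.079,0.302,0,0.005, 0,0,0,-0.092,0.353,0,0.005, 0,0,0,-0.102,0.39,0,0.005, 0,0,0,-0.106,0.406,0,0.005, 0,0,0,-0.106,0.406,0,0.005]'
python3 - <<'E'
from rig import sensors, optics
import cv2,pickle
p=optics.camera_params("wrist");s=sensors.state();im=optics.capture("wrist")[:,:,::-1]
pickle.dump((p,s),open("w4.pkl","wb"))
cv2.imwrite("pics/w4.png",im)
print(s["tcp_pos"],s["qvel"].round(2),s["wrist_force"],s["width"])
E
```

```text
clock: 5.8
tcp_pos: [0.3868, 0.1987, 0.1386]
orientation: [[0.917, 0.4, -0.004], [0.4, -0.917, -0.001], [-0.004, -0.001, -1.0]]
wrist_force: [-0.6, -0.7, -1.0]
width: 0.0113
[0.38678421 0.19874866 0.13860203] [-2.41 -0.26 -0.44 -0.81 -0.02 -0.68] [-0.61431707 -0.67949981 -0.95575456] 0.011341573678141622
```

View pics/w4.png

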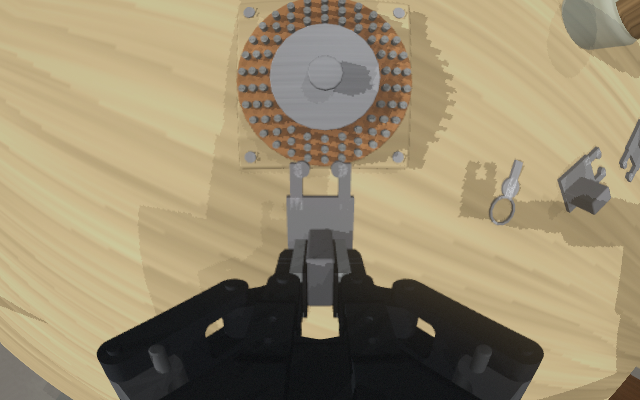

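The wrist view shows the washer at about (325,77) and head at (324,72), straight ahead of the mouth at (320,170). I'll lower for a second view.

```bash
python3 -m jog '[0,0,0,0,0,-0.015,0.005, 0,0,0,0,0,-0.035,0.005, 0,0,0,0,0,-0.042,0.005, 0,0,0,0,0,-0.042,0.005, 0,0,0,0,0,-0.042,0.005]'
python3 - <<'E'
from rig import sensors, optics
import cv2,pickle
p=optics.camera_params("wrist");s=sensors.state();im=optics.capture("wrist")[:,:,::-1]
pickle.dump((p,s),open("w5.pkl","wb"))
cv2.imwrite("pics/w5.png",im)
print(s["tcp_pos"],s["qvel"].round(2),s["wrist_force"],s["width"])
a=cv2.imread("pics/w4.png")[0:120,260:380]; b=im[0:150,245:395]
cv2.imwrite("pics/w4c.png",cv2.convertScaleAbs(cv2.resize(a,(600,600),interpolation=cv2.INTER_CUBIC),alpha=1.5))
cv2.imwrite("pics/w5c.png",cv2.convertScaleAbs(cv2.resize(b,(600,600),interpolation=cv2.INTER_CUBIC),alpha=1.5))
E
```

```text
clock: 6.48
tcp_pos: [0.3901, 0.1976, 0.0987]
orientation: [[0.918, 0.396, 0.001], [0.396, -0.918, 0.0], [0.001, 0.0, -1.0]]
wrist_force: [-0.3, -0.3, -0.3]
width: 0.0109
[0.39006475 0.19763569 0.0986898 ] [ 0.29 -0.39 -0.31 -0.06  0.01 -0.02] [-0.34950737 -0.30493769 -0.33509982] 0.010879138992442227
```

View pics/w4c.png

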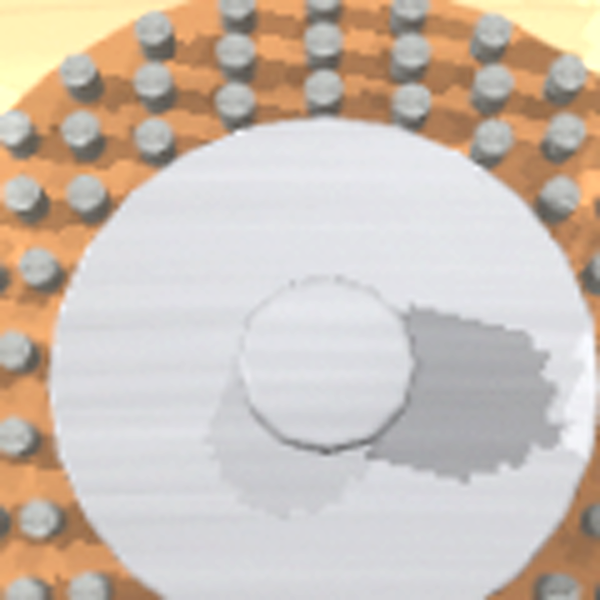

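View pics/w5c.png

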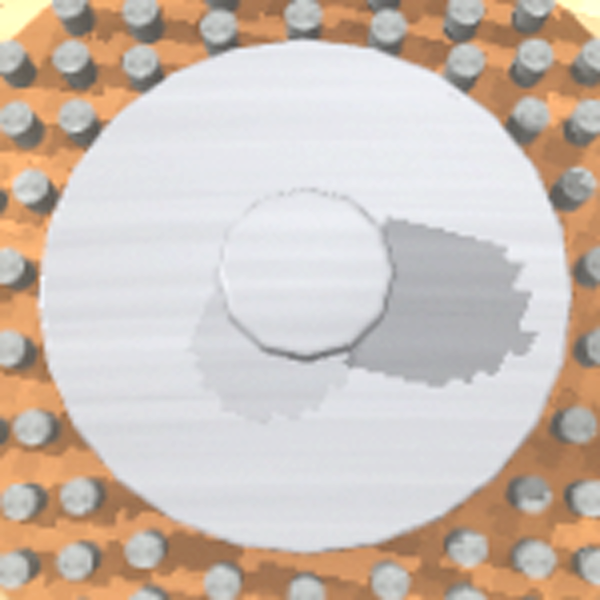

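View pics/w5.png

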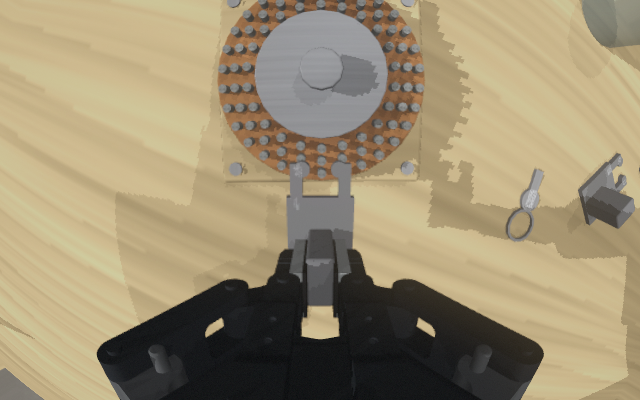

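```bash
cat >> h.py <<'E'
def circfit(obs,r,x0):
    # obs [(params,[uv..])], horizontal circle radius r, fisheye
    a=np.linspace(0,2*np.pi,721)
    def res(q):
        P=np.stack([q[0]+r*np.cos(a),q[1]+r*np.sin(a),0*a+q[2]],1);o=[]
        for p,uvs in obs:
            c=np.array([proj(p,X,True) for X in P])
            cen=c.mean(0)
            for u in uvs:
                d=np.hypot(*(c-u).T); i=d.argmin(); t=c[(i+1)%720]-c[i-1]; n=np.array([t[1],-t[0]])/np.hypot(*t)
                o.append(n@(c[i]-u))
        return np.array(o)
    q=least_squares(res,x0,diff_step=1e-3); return q.x,q.fun
E
python3 - <<'E'
from h import *
import pickle
np.set_printoptions(precision=4,suppress=True)
w4,_=pickle.load(open("w4.pkl","rb"));w5,s5=pickle.load(open("w5.pkl","rb"))
c4=lambda L:[np.array([260+x/5-.4,y/5-.4]) for x,y in L]
c5=lambda L:[np.array([245+x/4-.4,y/4-.4]) for x,y in L]
h4=c4([(242,363),(412,363),(327,277),(327,448)]);h5=c5([(219,272),(393,270),(305,188),(305,355)])
W4=c4([(50,370),(597,370),(325,117)]);W5=c5([(40,295),(571,290),(305,40),(305,552)])
for n,r,o4,o5,z in (("head",.012,h4,h5,.074),("washer",.04,W4,W5,.056)):
    for o in ([(w4,o4),(w5,o5)],[(w4,o4)],[(w5,o5)]):
        q,f=circfit(o,r,[.478,.236,z]);print(n,q,f)
R=s5["orientation"];print("clip origin now",s5["tcp_pos"]+R@[.0367,.0002,.0102],"u",R[:,0])
E
```

```text
head [0.4792 0.2351 0.067 ] [-0.6676 -0.6018 -0.0703  0.3005  0.1812  0.1218  0.3146  0.032 ]
head [0.4795 0.2352 0.0635] [-0.3526 -0.3615  0.3814  0.3819]
head [0.4791 0.2351 0.0683] [-0.0157 -0.0157  0.0171  0.0166]
washer [0.4784 0.2349 0.0545] [-0.1213 -0.4136  0.0359 -0.0466  0.1947  0.1108  0.1071]
washer [0.4787 0.2351 0.0533] [-0. -0. -0.]
washer [0.4784 0.2348 0.0547] [-0.0188 -0.019   0.021   0.0183]
clip origin now [0.4239 0.212  0.0885] u [0.9182 0.396  0.001 ]
```

Washer height 54.5 mm from the wrist (text 56), axis (0.4785, 0.235), lateral offset about 0.5 mm. I'll move forward 27 mm at height, then down to about 3 mm above the washer.

```bash
python3 -m jog '[0,0,0,0.008,0.0034,0,0.005, 0,0,0,0.018,0.0077,0,0.005, 0,0,0,0.025,0.0105,0,0.005, 0,0,0,0.025,0.0105,-0.01,0.005, 0,0,0,0.025,0.0105,-0.022,0.005, 0,0,0,0.025,0.0105,-0.0285,0.005, 0,0,0,0.025,0.0105,-0.0285,0.005, 0,0,0,0.025,0.0105,-0.0285,0.005]'
python3 - <<'E'
from rig import sensors, optics
import cv2,pickle
p=optics.camera_params("wrist");s=sensors.state();im=optics.capture("wrist")[:,:,::-1]
pickle.dump((p,s),open("w6.pkl","wb"))
sc=optics.capture("scene")[:,:,::-1]
cv2.imwrite("pics/w6.png",im);cv2.imwrite("pics/s6.png",sc)
print(s["clock"],s["tcp_pos"],s["qvel"].round(2),s["wrist_force"],s["width"])
print("origin",s["tcp_pos"]+s["orientation"]@[.0367,.0002,.0102])
cv2.imwrite("pics/w6c.png",cv2.convertScaleAbs(cv2.resize(im[60:220,240:400],(600,600),interpolation=cv2.INTER_CUBIC),alpha=1.5))
cv2.imwrite("pics/s6c.png",cv2.convertScaleAbs(cv2.resize(sc[180:280,360:460],(600,600),interpolation=cv2.INTER_CUBIC),alpha=1.5))
E
```

```text
clock: 7.52
tcp_pos: [0.4145, 0.2083, 0.0699]
orientation: [[0.918, 0.397, 0.0], [0.397, -0.918, 0.0], [0.0, 0.0, -1.0]]
wrist_force: [0.4, -0.5, -0.4]
width: 0.011
7.525 [0.41451577 0.20828427 0.06985081] [-0.03 -0.41 -0.45 -0.03  0.01  0.1 ] [ 0.35461994 -0.51426785 -0.36609564] 0.010994565706732622
origin [0.44828686 0.22265732 0.05965774]
```

View pics/w6c.png

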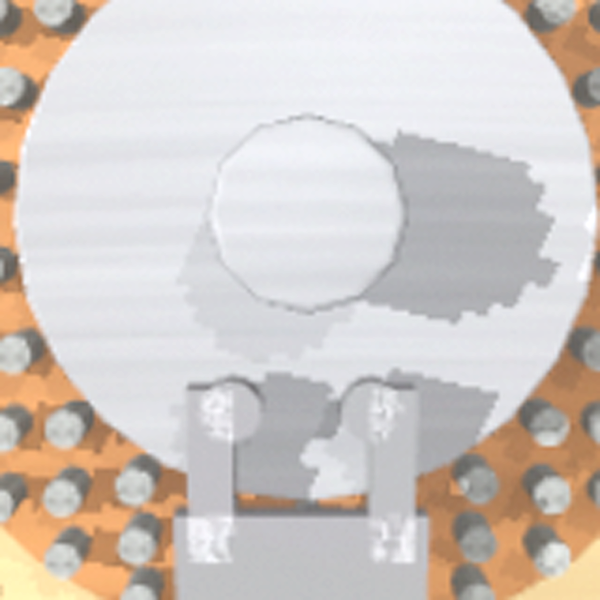

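View pics/s6c.png

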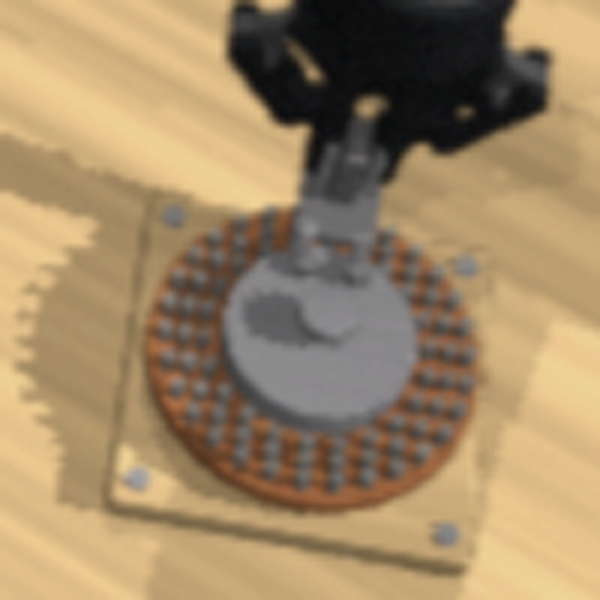

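```bash
python3 -m jog '[0,0,0,0.0002,-0.0006,-0.002,0.005, 0,0,0,0.0002,-0.0006,-0.002,0.005, 0,0,0,0.0002,-0.0006,-0.002,0.005]'
python3 -m jog '[0,0,0,0,0,-0.001,0.005, 0,0,0,0,0,-0.001,0.005, 0,0,0,0,0,-0.001,0.005]'
python3 -m jog '[0,0,0,0,0,-0.0007,0.005, 0,0,0,0,0,-0.0007,0.005, 0,0,0,0,0,-0.0007,0.005]'
```

```text
clock: 8.0
tcp_pos: [0.4147, 0.2076, 0.0678]
orientation: [[0.918, 0.397, 0.0], [0.397, -0.918, 0.0], [0.0, 0.0, -1.0]]
wrist_force: [1.0, -0.8, -0.1]
width: 0.0108
clock: 8.38
tcp_pos: [0.4146, 0.2077, 0.0668]
orientation: [[0.918, 0.397, -0.0], [0.397, -0.918, 0.0], [-0.0, -0.0, -1.0]]
wrist_force: [-0.6, 0.1, -0.2]
width: 0.0113
clock: 8.75
tcp_pos: [0.4149, 0.2077, 0.0664]
orientation: [[0.918, 0.397, 0.0], [0.397, -0.918, 0.0], [0.0, 0.0, -1.0]]
wrist_force: [-1.3, -0.5, 3.6]
width: 0.0109
```

Contact with the washer at TCP z 0.0665, so the underside is at 56 mm, as it should be. I'll lift 1.6 mm, approach to just short of contact, then push in small steps.

```bash
python3 -m jog '[0,0,0,0,0,0.0018,0.005, 0,0,0,0.0028,0.0012,0.0018,0.005, 0,0,0,0.0064,0.0028,0.0018,0.005, 0,0,0,0.0101,0.0044,0.0018,0.005, 0,0,0,0.0128,0.0056,0.0018,0.005, 0,0,0,0.0147,0.0064,0.0018,0.005, 0,0,0,0.0147,0.0064,0.0018,0.005, 0,0,0,0.0147,0.0064,0.0018,0.005]'
python3 - <<'E'
from rig import sensors, optics
import cv2
s=sensors.state();im=optics.capture("wrist")[:,:,::-1]
print(s["tcp_pos"],s["wrist_force"],"origin",s["tcp_pos"]+s["orientation"]@[.0367,.0002,.0105])
cv2.imwrite("pics/w7c.png",cv2.convertScaleAbs(cv2.resize(im[60:220,240:400],(600,600),interpolation=cv2.INTER_CUBIC),alpha=1.5))
E
```

```text
clock: 9.75
tcp_pos: [0.4292, 0.214, 0.0678]
orientation: [[0.918, 0.397, -0.0], [0.397, -0.918, -0.0], [-0.0, -0.0, -1.0]]
wrist_force: [-1.0, -0.0, -0.5]
width: 0.0109
[0.42922534 0.21402963 0.06782932] [-0.99642237 -0.04081118 -0.5298157 ] origin [0.46299252 0.22840059 0.05732061]
```

View pics/w7c.png

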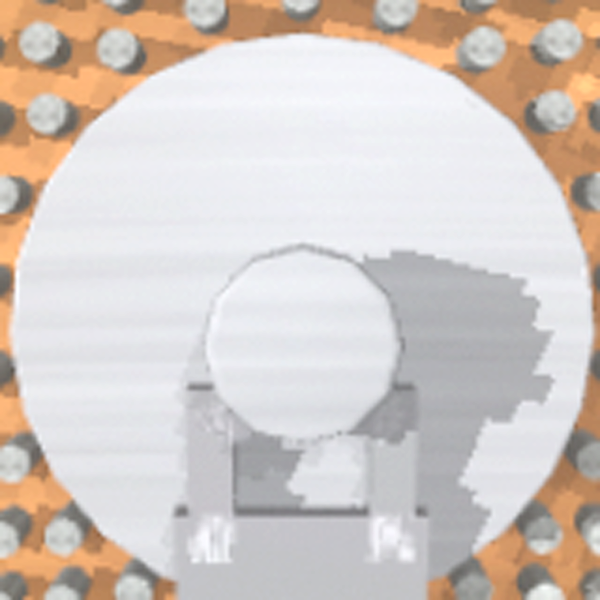

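The tips are under the head's edge and centred (tine mid 302, head 303 in the crop). Pushing now in 1.5 mm rows.

```bash
python3 -m jog '[0,0,0,0.0014,0.0006,0,0.005, 0,0,0,0.0028,0.0012,0,0.005, 0,0,0,0.0041,0.0018,0,0.005, 0,0,0,0.0055,0.0024,0,0.005, 0,0,0,0.0069,0.003,0,0.005, 0,0,0,0.0083,0.0036,0,0.005, 0,0,0,0.0083,0.0036,0,0.005]'
```

```text
clock: 10.68
tcp_pos: [0.4371, 0.2175, 0.0675]
orientation: [[0.918, 0.397, -0.001], [0.397, -0.918, -0.0], [-0.001, -0.0, -1.0]]
wrist_force: [-2.4, -0.8, -0.9]
width: 0.0111
```

```bash
python3 -m jog '[0,0,0,0.0014,0.0006,0,0.005, 0,0,0,0.0028,0.0012,0,0.005, 0,0,0,0.0037,0.0016,0,0.005, 0,0,0,0.0037,0.0016,0,0.005]'
```

```text
clock: 11.18
tcp_pos: [0.4408, 0.2191, 0.0675]
orientation: [[0.918, 0.397, -0.001], [0.397, -0.918, -0.0], [-0.001, -0.0, -1.0]]
wrist_force: [-3.9, -2.6, -1.5]
width: 0.0106
```

Force is 4.7 N at about 8.3 mm of give, which matches the 0.55 N/mm stiffness. Continuing in finer steps.

```bash
python3 -m jog '[0,0,0,0.0009,0.0004,0,0.005, 0,0,0,0.0018,0.0008,0,0.005, 0,0,0,0.0028,0.0012,0,0.005, 0,0,0,0.0028,0.0012,0,0.005]'
```

```text
clock: 11.68
tcp_pos: [0.4434, 0.2202, 0.0676]
orientation: [[0.918, 0.397, -0.002], [0.397, -0.918, -0.001], [-0.002, -0.0, -1.0]]
wrist_force: [-5.7, -1.7, 0.1]
width: 0.0109
```

```bash
python3 -m jog '[0,0,0,0.0009,0.0004,0,0.005, 0,0,0,0.0018,0.0008,0,0.005, 0,0,0,0.0018,0.0008,0,0.005]'
```

```text
clock: 12.05
tcp_pos: [0.4448, 0.2209, 0.0674]
orientation: [[0.918, 0.397, -0.003], [0.397, -0.918, -0.001], [-0.003, -0.0, -1.0]]
wrist_force: [-6.0, -3.0, 0.5]
width: 0.0111
```

```bash
python3 -m jog '[0,0,0,0.0009,0.0004,0,0.005, 0,0,0,0.0014,0.0006,0,0.005, 0,0,0,0.0014,0.0006,0,0.005]'
```

```text
clock: 12.42
tcp_pos: [0.4458, 0.2213, 0.0672]
orientation: [[0.918, 0.397, -0.004], [0.397, -0.918, -0.001], [-0.004, -0.0, -1.0]]
wrist_force: [-4.7, -2.5, -1.5]
width: 0.0108
```

```bash
python3 -m jog '[0,0,0,0.0009,0.0004,0,0.005, 0,0,0,0.0009,0.0004,0,0.005]'
```

```text
clock: 12.68
tcp_pos: [0.4464, 0.2216, 0.0669]
orientation: [[0.918, 0.397, -0.004], [0.397, -0.918, -0.002], [-0.005, -0.0, -1.0]]
wrist_force: [-6.3, -2.5, -1.5]
width: 0.0111
```

```bash
python3 - <<'E'
from rig import sensors, optics
import cv2
s=sensors.state();im=optics.capture("wrist")[:,:,::-1];sc=optics.capture("scene")[:,:,::-1]
print(s["tcp_pos"],s["wrist_force"],s["ft_torque"],"origin",s["tcp_pos"]+s["orientation"]@[.0367,.0002,.0105])
cv2.imwrite("pics/w8c.png",cv2.convertScaleAbs(cv2.resize(im[80:320,220:420],(500,600),interpolation=cv2.INTER_CUBIC),alpha=1.5))
cv2.imwrite("pics/s8c.png",cv2.convertScaleAbs(cv2.resize(sc[180:280,360:460],(600,600),interpolation=cv2.INTER_CUBIC),alpha=1.5))
E
```

```text
[0.44636352 0.22160802 0.06689829] [-6.26836739 -2.49139104 -1.52528639] [-0.53951106  1.09994676 -0.00314659] origin [0.48008718 0.23596443 0.05623112]
```

View pics/w8c.png

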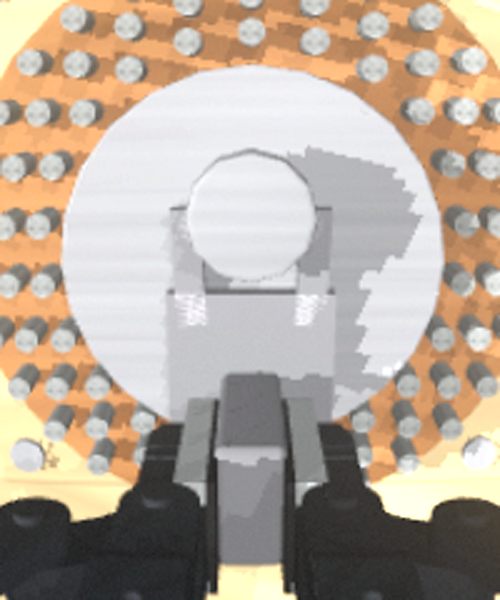

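View pics/s8c.png

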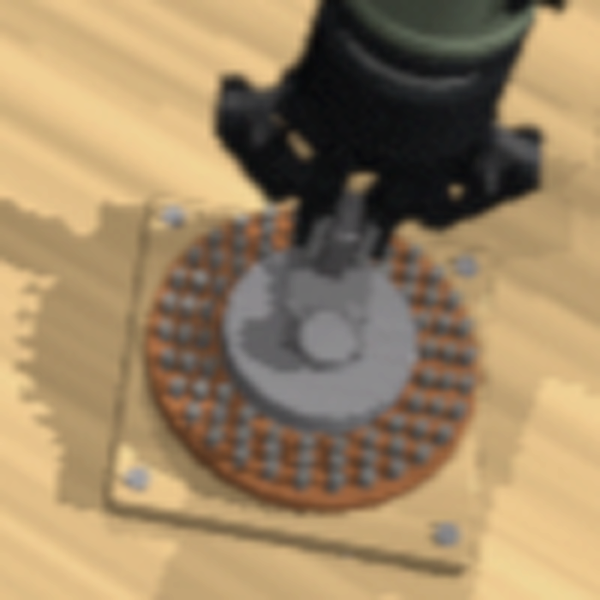

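Head displaced and not yet snapped (nubs still on the near side of the neck). The tool has sunk about 1 mm, so I'll raise a little while pushing on.

```bash
python3 -m jog '[0,0,0,0.0009,0.0004,0.0007,0.005, 0,0,0,0.0014,0.0006,0.0007,0.005, 0,0,0,0.0014,0.0006,0.0007,0.005]'
```

```text
clock: 13.15
tcp_pos: [0.4478, 0.2222, 0.0678]
orientation: [[0.918, 0.397, -0.004], [0.397, -0.918, -0.002], [-0.005, -0.0, -1.0]]
wrist_force: [-7.4, -3.0, -0.4]
width: 0.0109
```

```bash
python3 -m jog '[0,0,0,0.0009,0.0004,0.0002,0.005, 0,0,0,0.0014,0.0006,0.0002,0.005, 0,0,0,0.0014,0.0006,0.0002,0.005]'
```

```text
clock: 13.52
tcp_pos: [0.4487, 0.2227, 0.0676]
orientation: [[0.918, 0.397, -0.005], [0.397, -0.918, -0.002], [-0.006, -0.0, -1.0]]
wrist_force: [-6.9, -3.5, -1.5]
width: 0.011
```

```bash
python3 -m jog '[0,0,0,0.0009,0.0004,0.0002,0.005, 0,0,0,0.0014,0.0006,0.0002,0.005, 0,0,0,0.0014,0.0006,0.0002,0.005]'
```

```text
clock: 13.9
tcp_pos: [0.4523, 0.224, 0.0689]
orientation: [[0.918, 0.397, -0.0], [0.397, -0.918, -0.0], [-0.001, -0.0, -1.0]]
wrist_force: [-4.4, -1.9, -1.6]
width: 0.011
```

Force dropped from 8 N to 4.8 N and the tilt relaxed. The origin is at +8.3 mm, and 8.3 mm × 0.55 N/mm is 4.6 N, which agrees with a snapped clip. Now checking by picture.

```bash
python3 - <<'E'
from rig import sensors, optics
import cv2
s=sensors.state();im=optics.capture("wrist")[:,:,::-1]
print(s["tcp_pos"],s["wrist_force"],s["ft_torque"],"origin",s["tcp_pos"]+s["orientation"]@[.0367,.0002,.0105])
cv2.imwrite("pics/w9c.png",cv2.convertScaleAbs(cv2.resize(im[80:320,220:420],(500,600),interpolation=cv2.INTER_CUBIC),alpha=1.5))
E
```

```text
[0.45230779 0.22401005 0.06886178] [-4.3806393  -1.94210475 -1.56372741] [-0.39698536  0.77097371  0.01398599] origin [0.48607162 0.23838161 0.05834313]
```

View pics/w9c.png

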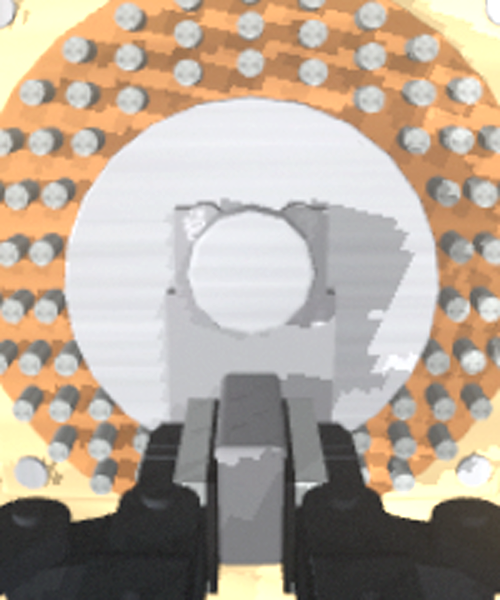

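The clip is home: the head sits centred over the eye at (251,270), with the tine tips showing beyond it. Easing back 8 mm to the rest axis and lowering onto the washer.

```bash
python3 -m jog '[0,0,0,-0.0014,-0.0006,0,0.005, 0,0,0,-0.0032,-0.0014,-0.0003,0.005, 0,0,0,-0.0052,-0.0023,-0.0006,0.005, 0,0,0,-0.0067,-0.0029,-0.0009,0.005, 0,0,0,-0.0076,-0.0033,-0.0012,0.005, 0,0,0,-0.0076,-0.0033,-0.0018,0.005, 0,0,0,-0.0076,-0.0033,-0.0018,0.005]'
```

```text
clock: 14.82
tcp_pos: [0.4454, 0.2209, 0.0675]
orientation: [[0.918, 0.397, 0.001], [0.397, -0.918, 0.0], [0.001, 0.0, -1.0]]
wrist_force: [0.2, -0.8, 0.2]
width: 0.0108
```

```bash
python3 -m jog '[0,0,0,-0.0004,-0.0002,-0.0005,0.005, 0,0,0,-0.0004,-0.0002,-0.0009,0.005, 0,0,0,-0.0004,-0.0002,-0.0009,0.005]'
```

```text
clock: 15.2
tcp_pos: [0.4447, 0.2206, 0.0665]
orientation: [[0.918, 0.397, 0.0], [0.397, -0.918, 0.0], [0.0, 0.0, -1.0]]
wrist_force: [-1.1, -1.1, 1.7]
width: 0.0108
```

Resting on the washer (+1.7 N). Open the gripper.

```bash
python3 -m jog '[0,0,0,0,0,0,0.014, 0,0,0,0,0,0,0.02, 0,0,0,0,0,0,0.03, 0,0,0,0,0,0,0.04, 0,0,0,0,0,0,0.04]'
python3 - <<'E'
from rig import sensors, optics
import cv2
s=sensors.state();im=optics.capture("wrist")[:,:,::-1]
print(s["tcp_pos"],s["wrist_force"])
cv2.imwrite("pics/w10c.png",cv2.convertScaleAbs(cv2.resize(im[80:320,220:420],(500,600),interpolation=cv2.INTER_CUBIC),alpha=1.5))
E
```

```text
clock: 15.82
tcp_pos: [0.4445, 0.2206, 0.0663]
orientation: [[0.918, 0.397, 0.0], [0.397, -0.918, -0.0], [0.0, 0.0, -1.0]]
wrist_force: [-0.3, 0.4, -0.8]
width: 0.0401
[0.44446511 0.22056618 0.06628347] [-0.28637703  0.42889669 -0.84256379]
```

View pics/w10c.png

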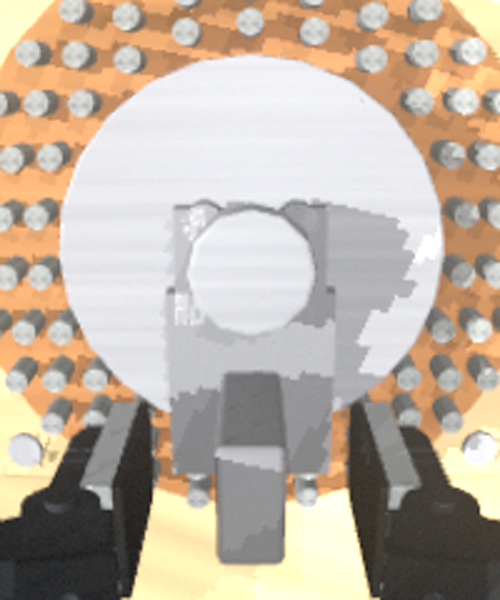

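Fingers are clear of the tab on both sides and the clip hasn't moved. Retract straight up.

```bash
python3 -m jog '[0,0,0,0,0,0.01,0.04, 0,0,0,0,0,0.035,0.04, 0,0,0,0,0,0.07,0.04, 0,0,0,0,0,0.09,0.04, 0,0,0,-0.02,-0.02,0.11,0.04, 0,0,0,-0.02,-0.02,0.11,0.04, 0,0,0,-0.02,-0.02,0.11,0.04]'
python3 - <<'E'
from rig import sensors, optics
import cv2,pickle
p=optics.camera_params("wrist");s=sensors.state();im=optics.capture("wrist")[:,:,::-1]
pickle.dump((p,s),open("w11.pkl","wb"))
sc=optics.capture("scene")[:,:,::-1]; tp=optics.capture("top")[:,:,::-1]
cv2.imwrite("pics/w11.png",im);cv2.imwrite("pics/s11.png",sc);cv2.imwrite("pics/t11.png",tp)
print(s["clock"],s["tcp_pos"],s["wrist_force"])
cv2.imwrite("pics/w11c.png",cv2.convertScaleAbs(cv2.resize(im[40:200,240:400],(600,600),interpolation=cv2.INTER_CUBIC),alpha=1.5))
cv2.imwrite("pics/s11c.png",cv2.convertScaleAbs(cv2.resize(sc[180:280,360:460],(600,600),interpolation=cv2.INTER_CUBIC),alpha=1.5))
E
```

```text
clock: 16.75
tcp_pos: [0.4247, 0.2008, 0.1763]
orientation: [[0.918, 0.396, 0.001], [0.396, -0.918, 0.001], [0.001, -0.0, -1.0]]
wrist_force: [-0.4, 0.2, -0.4]
width: 0.0402
16.75 [0.42468024 0.20078803 0.17634903] [-0.44762474  0.19905617 -0.42123706]
```

View pics/w11c.png

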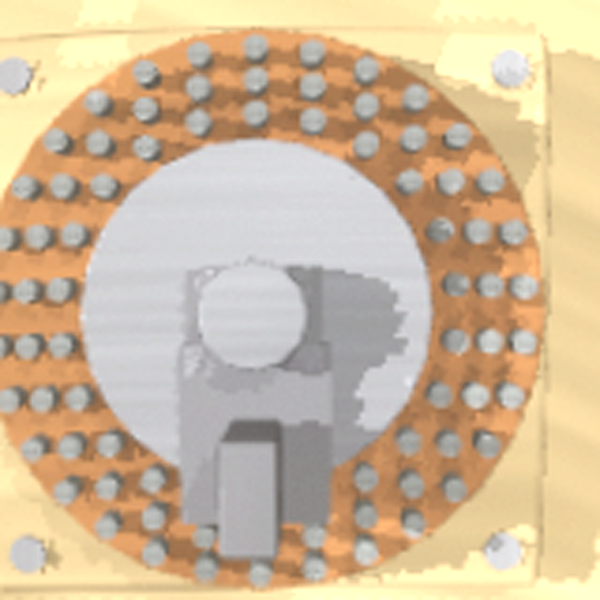

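View pics/s11c.png

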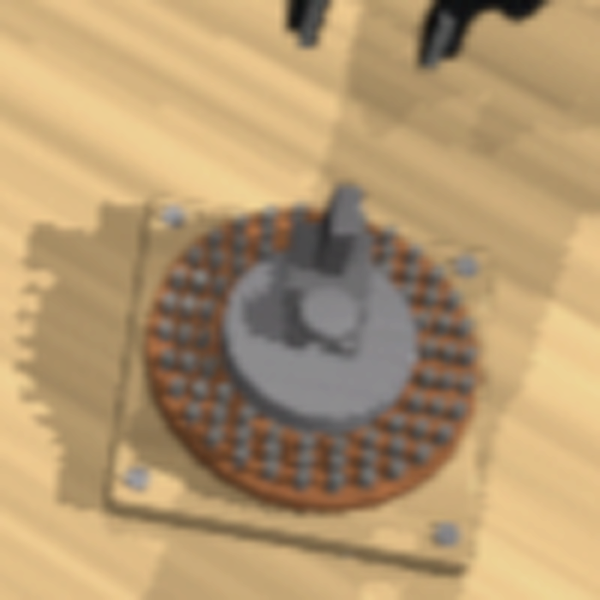

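View pics/t11.png

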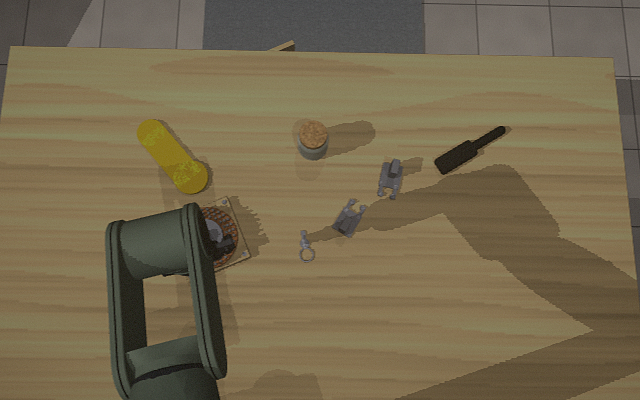

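```bash
python3 - <<'E'
from h import *
import pickle
np.set_printoptions(precision=4,suppress=True)
w,s=pickle.load(open("w11.pkl","rb"))
def cw(x,y): return np.array([240+x/3.75-.4,40+y/3.75-.4])
d=[((-48,17,5),(183,522)),((-48,-17,5),(328,522)),((-24,6,40),(221,442)),((-24,-6,40),(279,442)),((-48,6,40),(219,556)),((-48,-6,40),(277,556)),((-7.5,17,5),(180,345)),((-7.5,-17,5),(333,348))]
q,r=fit([(w,1,L,cw(*u)) for L,u in d],[.478,.235,.056,.41]);print(q,np.degrees(q[3]),abs(r).max())
h=[cw(*u) for u in [(197,315),(307,315),(252,260),(252,370)]]
print("head",circfit([(w,h)],.012,[.479,.235,.074]))
W=[cw(*u) for u in [(80,310),(431,312),(256,138)]]
print("washer",circfit([(w,W)],.04,[.479,.235,.056]))
E
```

```text
[0.4779 0.2344 0.0505 0.3908] 22.39360456753306 0.5786402805838406
head (array([0.4778, 0.2351, 0.0658]), array([-0.0712, -0.0725,  0.0712,  0.0723]))
washer (array([0.4781, 0.2351, 0.0548]), array([0., 0., 0.]))
```

```bash
python3 - <<'E'
from h import *
from rig import optics
import pickle
w,s=pickle.load(open("w11.pkl","rb"));S=optics.camera_params("scene")
print("tab top centre",tri([(w,(240+249/3.75-.4,40+499/3.75-.4),1),(S,(360+347/6-.4,180+209/6-.4),0)]),"expect",np.array([.4783-.036*.918,.235-.036*.397,.096]))
for L in ((-24,6,40),(-24,-6,40),(-48,6,40),(-48,-6,40)):
    c,s_=.918,.397;l=np.array(L)/1000
    u=proj(S,[.4783+c*l[0]-s_*l[1],.235+s_*l[0]+c*l[1],.056+l[2]]);print(((u-[360,180])*6).round())
E
```

```text
tab top centre (array([0.44551492, 0.22155173, 0.09554616]), [np.float64(0.7414441391949004), np.float64(0.7414441391948515)]) expect [0.445252 0.220708 0.096   ]
[354. 232.]
[324. 226.]
[359. 182.]
[330. 177.]
```

```bash
python3 - <<'E'
import cv2
im=cv2.imread("pics/s11.png")
cv2.imwrite("pics/s11d.png",cv2.convertScaleAbs(cv2.resize(im[205:250,390:440],(800,720)[0:2] if 0 else (660,594),interpolation=cv2.INTER_CUBIC),alpha=1.5))
E
```

```text
(no output)
```

View pics/s11d.png

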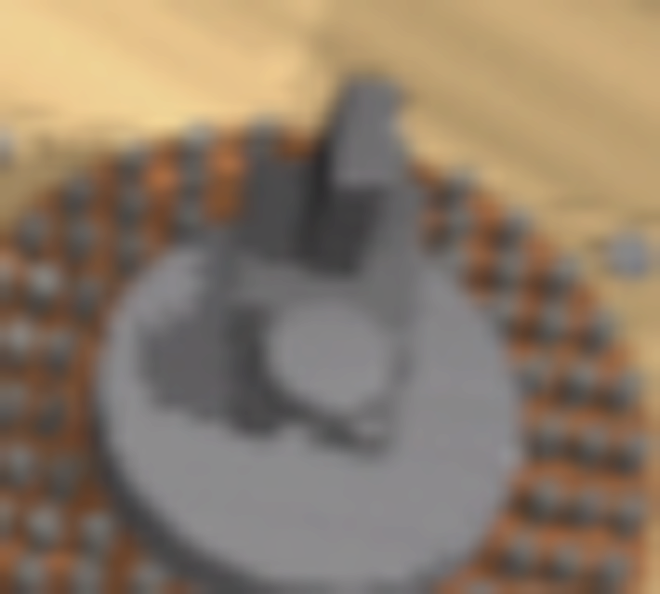

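The two-view tab top measures (0.4455, 0.2216, 0.0955) against an expected (0.4453, 0.2207, 0.096), so the clip is home and lying flat on the washer. The bystanders I can see are where they were in the first picture. Handing in.

```bash
python3 - <<'E'
from rig import workorder
print(workorder.close_job())
E
```

```text
the job is handed in; nothing more can be done
None
```

The clip is snapped home in the groove and lies flat on the washer. I handed the job in at about 17 s, with the gripper open and clear.

**What I did:** I picked the smallest of the three fork-shaped clips and gripped it by its tab. I touched the washer lightly to set the height, then pushed in small steps. The force readings between steps rose to about 8 N, and at the snap they dropped to 4.8 N. I eased back to the spindle's rest axis, lowered the clip onto the washer, let go and moved away.

**Last checks:**
- **Position:** the clip's origin is within about 1 mm of the spindle's rest axis, and the head is back at its rest place.
- **Height:** the top of the tab, measured from two views, is 95.5 mm above the bench against 96 mm expected.
- **Other things:** the jar, brush handle, key ring, boot insert and the two larger clips look unmoved in the top view.

**Disagreements:** heights from the wrist camera alone read low: 50.5 mm for the clip's underside instead of 56 mm, and about 66 mm for the head instead of 74 mm. Height is poorly fixed in a single view, so I went by the two-view measurement and the washer touch, which agreed with the given 56 mm.

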